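# Prop the slide chest's lid open

### The arm

A 6-joint arm with a two-finger parallel gripper is mounted at the origin on a cart in front of the work surface, level with it; the furniture and walls round the work are solid. World frame = base frame: x ahead of the robot, y to its left, z up, the work surface at z = 0. Lengths are in m, angles in rad, forces in N, time in s.
With the tool pointing down it reaches from about 0.375 to 0.925 m from the base axis. Payload 5.7 kg.
Tool frame: the origin (TCP) lies midway between the tips of the shut fingers; the grasp point (between the pads) lies 19 mm behind it; z points along the fingers, y is the line along which they close (so a half turn about z gives the same grasp; the last joint's range is limited). The gripper opens to 88 mm and grips with 3 to 60 N. Pads are 20 mm wide; open, the fingers measure 115 mm over their backs; the gripper's body (75 mm by 178 mm) begins 61 mm behind the grasp point.
Start: joints at [1.1, 0.359, 1.51, -0, 1.272, -0.115], TCP at [0.209, 0.562, 0.223] pointing down, gripper open.
Joint ranges: [-2.97, 2.97], [-1.01, 2.36], [0.21, 2.38], [-0.96, 4.11], [0.2, 2.71], [-2.98, 2.98]. Speed limits (rad/s): [2.39, 2.39, 3.14, 3.14, 3.14, 3.14].

### API

Orientations are given as a unit quaternion [x, y, z, w].
In Python, from bench import move_ptp, servo_line, goto_joints, move_gripper, sleep, inverse_kinematics, capture, PlanningError, close_job, spot_in, silhouettes, current_clock, current_joint_pos, current_qvel, current_joint_torque, current_position, current_orientation, current_force, current_torque, current_finger_gap, current_grip_force gives the robot as it stands. Calls block until the motion is done:
- move_ptp(position, orientation): joint-space move of the TCP to a pose.
- servo_line(position, orientation=None, rate=0.15, contact_N=None): straight line of the TCP; orientation=None keeps the orientation; rate is the mean speed in m/s. With contact_N (N) it stops when the force on the tool has changed by that much, and returns True; else False.
- goto_joints(angles): joint-space move.
- move_gripper(opening): finger opening in m; the grip force is fixed at half the most; returns when the fingers have stopped.
- sleep(seconds).
- inverse_kinematics(position, orientation): joint angles nearest the present ones, or None.
- capture(name): name is "side" or "top"; returns a dict with "image" (400x640x3 uint8, blue, green, red), "range_z" (400x640 float32, m along the optical axis (not along the pixel's ray), 0 where there is no reading), "intrinsics" (3x3 intrinsics, pixels), "R" (3x3) and "t" (3): a world point X has camera coordinates R X + t. Camera axes: x right, y down, z forward; pixel columns grow to the right and rows downward; lengths in m; the calibration is good to about 2 mm. A picture is of the moment at which its call begins.
A pose or a line that the arm cannot do raises PlanningError and nothing moves.
- close_job(): hands the job in; it is judged then, once.
Trained networks look in the newest picture that a camera, given by its name, has taken for a name from the list of things; names that differ only in an ending like _2 or _b are one class to them, and where a whole thing is asked for, a point or a joint stands for the part that bears it (a point fixed in the world has none). Each returns a list of dicts, best first, with "conf" (0 to 1); they miss things now and then, are a little off and sometimes report something else, mostly with a low value. They report only what shows in the picture. A call takes as long as a camera call.
- spot_in(camera, query): "xy" ([column, row] in pixels, amid what is visible of it).
- silhouettes(camera, query): "region" (400x640 bool, what is visible of it) and "xy" ([column, row] in pixels, amid what is visible of it).
Readings, each from a call of its own:
- current_clock(): time.
- current_joint_pos(): joint angles.
- current_qvel(): joint speeds.
- current_joint_torque(): joint torques, N m.
- current_position(): TCP position.
- current_orientation(): TCP orientation.
- current_force(): force on the tool from outside, world axes, zero at the start.
- current_torque(): the same for the moment, N m.
- current_finger_gap(): finger opening in m.
- current_grip_force(): force on a finger pad.
Only numpy, scipy, OpenCV 4.12 (cv2) and the standard library are available. Lean on these libraries where they do the work, as an engineer would, in place of code of your own. Each camera call takes 0.05 s, during which the arm holds its last target. There are 200 camera calls.

### The job

Prop open the lid of the grey slide chest: take the red grip of its steel prop rod and swing the rod up out of its clip, so that its cross pin slides along under the lid's front edge and raises the lid, until the pin drops into the slot in the blue rail near the lid's free end. Then let go, leaving the lid standing on the rod.

Things in the scene. Friction and masses are not known exactly. Their poses are not given: they have to be found in the camera images.
- prop_grip (a point): Middle of the red grip sleeve at the prop rod's free end: round, 13 mm thick, 48 mm long, level, jutting to the front; 91 mm above the bench while clipped, nothing under it. x along the sleeve to the chest, y along the rod from pivot to free end. The 8 mm steel rod is 30 mm behind this point; a 10 mm cross pin carries on behind it, under the lid's overhang. The sleeve revolves freely on its pin.
- prop_pivot (a point): Point on the rod's pivot line, fixed to the chest, in the plane in which prop_grip moves: prop_grip swings round it in an upright circle of 150 mm radius. Axes as the chest's.
- chest: Grey open box with a white lid, fixed: 120 mm deep (x, front to back), 225 wide (y, to the left, where the lid's hinge is), 105 high; origin under its centre. The prop rod lies along its front, pivot at the right. The lid is 6 to 9 mm thick; its front edge lies 82 mm in front of the centre, 38 mm behind the middle of the red grip.
- lid_slot (a point): Middle of the slot under the lid's front overhang, at the seated pin's axis; moves with the lid. The slot is the 40 mm gap in the blue rail, between the 8 mm deep rail on the hinge side and the 16 mm deep end stop. y along the lid to its hinge line (177 mm away), z square to the lid. Seated, prop_grip lies 46 mm in front of it (-x), within 15 mm along y.
- prop (a joint): Rod's angle, rad: 0 lying level in its clip, pointing left; grows as the free end swings up and over to the right (1.57 upright). The clip does not resist. The pin lifts the lid from the start (2 to 5 N at the grip); past about 0.75 the lid's weight helps; the pin is in the slot from about 1.0 to the end stop at about 1.22, and stays there when let go.
- lid (a joint): Lid's angle, rad: 0 shut, grows as it opens. It falls shut unless propped; about 0.75 to 0.8 with the pin in the slot.

How it is judged:
By the outcome, as a careful person would: the job done as asked, in the order asked, and still so for the second after the job is handed in, with the robot touching nothing.
It also fails if it takes over 38 s, if anything falls off the work surface, if the arm or the gripper's body presses on something with over 40 N, if the wrist force passes 120 N, or if a joint passes its speed limit or range.

## Working session

There is one attempt and no reset: what is moved stays moved. The work goes in short steps, each a Python script; the robot and the scene stay as the last script left them, time stands still between calls to the robot, and variables do not carry over. Pictures are saved under pics/ and viewed, at most 10 in all, crops included, and the job is handed in when it is done.

```bash
mkdir -p pics; cat > h.py <<'E'
import numpy as np, cv2
from bench import *
def world(c,uv,z=None):
    u,v=uv; 
    if z is None:
        p=c["range_z"][int(v)-2:int(v)+3,int(u)-2:int(u)+3]; p=p[p>0]; z=np.median(p)
    K=c["intrinsics"]; pc=np.linalg.inv(K)@np.array([u,v,1.])*z
    return c["R"].T@(pc-c["t"])
def cloud(c,mask):
    v,u=np.nonzero(mask&(c["range_z"]>0)); z=c["range_z"][v,u]
    pc=(np.linalg.inv(c["intrinsics"])@np.stack([u,v,np.ones_like(u)]))*z
    return (c["R"].T@(pc-c["t"][:,None])).T
E
python3 - <<'E'
from h import *
ims=[]
for n in("side","top"):
    c=capture(n); ims.append(c["image"]); cv2.imwrite(f"pics/{n}0.png",c["image"])
    print(n,"campos",-c["R"].T@c["t"])
    for q in("prop_grip","chest","lid_slot"):
        for d in silhouettes(n,q)[:2]:
            P=cloud(c,d["region"]); 
            print(q,d["conf"],d["xy"],len(P),P.mean(0) if len(P) else 0,np.percentile(P,[2,50,98],axis=0).round(3).tolist() if len(P) else 0)
    hsv=cv2.cvtColor(c["image"],cv2.COLOR_BGR2HSV)
    m=((hsv[...,0]<8)|(hsv[...,0]>172))&(hsv[...,1]>130)&(hsv[...,2]>60)
    P=cloud(c,m); print("red",m.sum(),np.percentile(P,[2,50,98],axis=0).round(3).tolist() if len(P) else 0)
print(current_clock())
E
```

```text
side campos [ 0.28420134 -0.6907483   0.60430373]
prop_grip 0.62 [310.6, 245.9] 618 [ 0.48217298 -0.18056894  0.09110534] [[0.422, -0.275, 0.04], [0.488, -0.162, 0.093], [0.523, -0.094, 0.098]]
chest 0.91 [361.5, 242.9] 10844 [ 0.56236008 -0.19786351  0.09163506] [[0.474, -0.286, 0.009], [0.558, -0.207, 0.11], [0.659, -0.065, 0.114]]
lid_slot 0.76 [360.0, 229.0] 6998 [ 0.56802597 -0.18409553  0.11149358] [[0.487, -0.285, 0.103], [0.567, -0.189, 0.112], [0.654, -0.063, 0.114]]
red 4737 [[0.454, -0.201, 0.096], [0.725, -0.136, 0.413], [0.755, 0.5, 0.432]]
top campos [ 0.37793856 -0.08344865  0.90591842]
prop_grip 0.82 [372.3, 215.9] 618 [ 0.483287   -0.17468063  0.08091139] [[0.427, -0.27, -0.003], [0.487, -0.156, 0.093], [0.527, -0.121, 0.098]]
chest 0.9 [378.5, 170.9] 9718 [ 0.56653713 -0.16567844  0.10766969] [[0.473, -0.28, 0.028], [0.567, -0.165, 0.111], [0.657, -0.049, 0.115]]
chest 0.49 [378.8, 167.6] 8814 [ 0.57309346 -0.16607803  0.11027819] [[0.489, -0.279, 0.107], [0.573, -0.166, 0.111], [0.658, -0.053, 0.115]]
lid_slot 0.71 [378.1, 168.3] 8679 [ 0.57240167 -0.16654794  0.1112314 ] [[0.49, -0.279, 0.107], [0.572, -0.166, 0.111], [0.656, -0.055, 0.115]]
red 2470 [[0.44, -0.196, 0.094], [0.721, 0.029, 0.413], [0.724, 0.268, 0.418]]
0.4
```

View pics/side0.png

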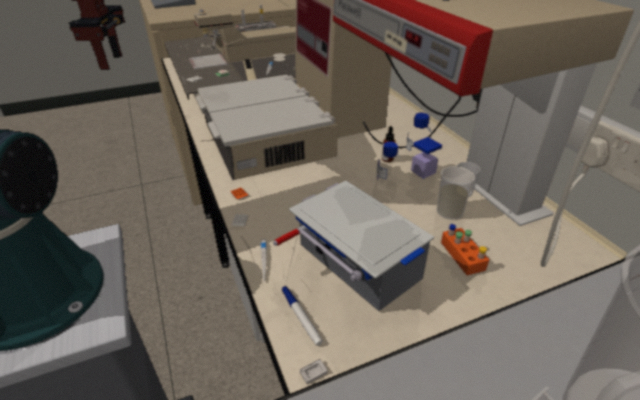

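View pics/top0.png

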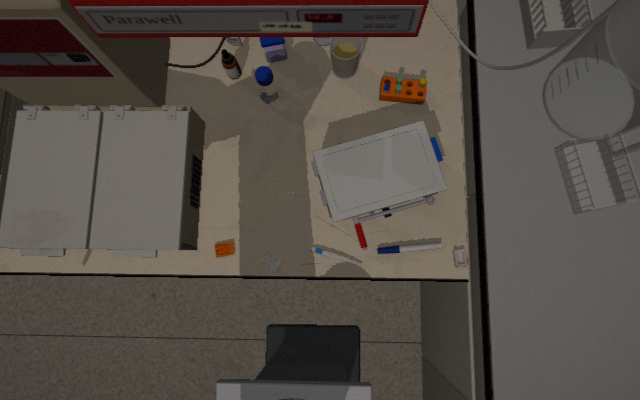

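The top view shows the chest at about (380,170), the red sleeve at (361,236) and the rod pivot near (430,200). The side view shows the sleeve at (288,237). Next I fit the chest yaw and the sleeve axis.

```bash
cat >> h.py <<'E'
from scipy.spatial.transform import Rotation as Rn
def sleeve(n,ctr,rad=0.12):
    c=capture(n); hsv=cv2.cvtColor(c["image"],cv2.COLOR_BGR2HSV)
    m=((hsv[...,0]<8)|(hsv[...,0]>172))&(hsv[...,1]>110)&(hsv[...,2]>50)
    P=cloud(c,m); P=P[np.linalg.norm(P-ctr,axis=1)<rad]; return c,P
def quat(yaw,tilt):
    # tool z = chest x*sin(tilt) - z*cos(tilt); tool y along chest y
    ex=np.array([np.cos(yaw),np.sin(yaw),0]); ey=np.array([-np.sin(yaw),np.cos(yaw),0]); ez=np.array([0,0,1.])
    z=ex*np.sin(tilt)-ez*np.cos(tilt)
    out=[]
    for s in(1,-1):
        y=s*ey; x=np.cross(y,z); out.append(Rn.from_matrix(np.stack([x,y,z],1)).as_quat())
    return out,ex,ey,z
E
python3 - <<'E'
from h import *
for n in("side","top"):
    c,P=sleeve(n,[0.46,-0.155,0.093],.06)
    ax=np.linalg.svd((P-P.mean(0))[:,:2])[2][0]
    s=(P-P.mean(0))[:,:2]@ax
    print(n,len(P),"mean",P.mean(0),"zmax",np.percentile(P[:,2],95),"axis yaw",np.degrees(np.arctan(ax[1]/ax[0])),"ext",s.min(),s.max(),"mid",P.mean(0)[:2]+ax*(s.min()+s.max())/2)
    for d in silhouettes(n,"chest")[:1]:
        Q=cloud(c,d["region"]); Q=Q[(Q[:,2]>.103)&(Q[:,2]<.125)]
        print(cv2.minAreaRect(Q[:,:2].astype(np.float32)*1000))
E
```

```text
side 160 mean [ 0.44723193 -0.13586081  0.09403367] zmax 0.09692419538540127 axis yaw 16.889635322050818 ext -0.02591771579429754 0.02282472973157826 mid [ 0.44871171 -0.13541151]
((572.4172973632812, -169.6945037841797), (147.22662353515625, 247.51629638671875), 16.84501075744629)
top 149 mean [ 0.44749885 -0.13116396  0.09490109] zmax 0.09729094388934278 axis yaw 16.544798305733742 ext -0.023797340226497696 0.023765195059114987 mid [ 0.44751426 -0.13115938]
((574.9839477539062, -166.97694396972656), (146.80938720703125, 247.83419799804688), 16.9619197845459)
```

Yaw is 16.8° and the grip is at about (0.448, -0.132, 0.091). It lies 37 mm ahead of the lid edge (expected 38 mm), so the fit is consistent. Now I check IK along the arc.

```bash
cat >> h.py <<'E'
YAW=np.radians(16.8); G0=np.array([.448,-.1315,.091]); 
def tcp(th,qi,tilt,front=.004,G=None,back=0.0):
    Q,ex,ey,z=quat(YAW,tilt); G=G0 if G is None else G
    piv=G-.15*ey; g=piv+.15*(np.cos(th)*ey+np.sin(th)*np.array([0,0,1]))
    return g-ex*front+z*(.019-back),Q[qi]
E
python3 - <<'E'
from h import *
for t in(20,30,40,50):
  for qi in(0,1):
    r=[]
    for th,b in((0,.12),(0,0),(.4,0),(.8,0),(1.18,0),(1.18,.1)):
        j=inverse_kinematics(*tcp(th,qi,np.radians(t),back=b)); r.append(None if j is None else np.round(j,2).tolist())
    print(t,qi,*r,sep="\n ")
E
```

```text
20
 0
 [-0.77, 0.05, 2.1, 0.41, 0.85, -2.88]
 None
 [-0.69, 0.2, 2.11, 0.46, 0.69, -2.89]
 [-0.73, 0.15, 2.0, 0.4, 0.85, -2.84]
 [-0.79, 0.16, 1.89, 0.38, 0.96, -2.85]
 [-0.86, 0.03, 1.79, 0.34, 1.2, -2.83]
20
 1
 [-0.77, 0.05, 2.1, 0.41, 0.85, 0.26]
 [-0.67, 0.32, 2.18, 0.61, 0.51, 0.09]
 [-0.69, 0.2, 2.11, 0.46, 0.69, 0.25]
 [-0.73, 0.15, 2.0, 0.4, 0.85, 0.3]
 [-0.79, 0.16, 1.89, 0.38, 0.96, 0.29]
 [-0.86, 0.03, 1.79, 0.34, 1.2, 0.31]
30
 0
 [-1.0, 0.05, 2.23, 0.7, 0.84, 2.95]
 [-0.81, 0.36, 2.29, 1.12, 0.52, 2.6]
 [-0.83, 0.21, 2.21, 0.84, 0.65, 2.93]
 None
 None
 None
30
 1
 [-1.0, 0.05, 2.23, 0.7, 0.84, -0.2]
 [-0.81, 0.36, 2.29, 1.12, 0.52, -0.54]
 [-0.83, 0.21, 2.21, 0.84, 0.65, -0.21]
 [-0.87, 0.15, 2.1, 0.69, 0.8, -0.06]
 [-0.92, 0.15, 1.98, 0.63, 0.91, -0.01]
 [-1.04, 0.0, 1.9, 0.56, 1.17, 0.03]
40
 0
 [-1.25, 0.13, 2.35, 0.96, 0.9, 2.46]
 None
 [-0.98, 0.28, 2.31, 1.19, 0.72, 2.44]
 [-1.01, 0.19, 2.19, 0.99, 0.83, 2.69]
 [-1.04, 0.18, 2.07, 0.9, 0.93, 2.8]
 [-1.22, 0.02, 2.01, 0.76, 1.19, 2.87]
40
 1
 [-1.25, 0.13, 2.35, 0.96, 0.9, -0.68]
 None
 [-0.98, 0.28, 2.31, 1.19, 0.72, -0.7]
 [-1.01, 0.19, 2.19, 0.99, 0.83, -0.45]
 [-1.04, 0.18, 2.07, 0.9, 0.93, -0.34]
 [-1.22, 0.02, 2.01, 0.76, 1.19, -0.27]
50
 0
 None
 None
 None
 [-1.15, 0.27, 2.28, 1.23, 0.94, 2.32]
 [-1.16, 0.25, 2.16, 1.12, 1.01, 2.48]
 [-1.38, 0.1, 2.11, 0.93, 1.25, 2.58]
50
 1
 None
 None
 None
 [-1.15, 0.27, 2.28, 1.23, 0.94, -0.82]
 [-1.16, 0.25, 2.16, 1.12, 1.01, -0.66]
 [-1.38, 0.1, 2.11, 0.93, 1.25, -0.57]
```

```bash
python3 - <<'E'
from h import *
c=capture("side"); P=cloud(c,np.ones((400,640),bool))
m=(P[:,1]>-.05)&(P[:,1]<.7)&(P[:,0]>.3)&(P[:,0]<.62); print("max z cabinets",np.percentile(P[m,2],99.5))
q=current_orientation()
t=np.radians(20)
move_ptp([.17,.40,.36],q)
p,qq=tcp(0,1,t,back=.10)
move_ptp(p+[0,0,.1],qq)
move_gripper(.07)
servo_line(p,qq,rate=.2)
print(current_clock(),current_position(),current_force(),current_joint_pos())
c,P=sleeve("side",[.448,-.135,.094],.06); print(len(P),P.mean(0))
c2,P=sleeve("top",[.448,-.135,.094],.06); print(len(P),P.mean(0) if len(P) else 0)
cv2.imwrite("pics/pre.png",cv2.resize(c["image"][120:340,180:500],None,fx=2,fy=2))
E
```

```text
max z cabinets 0.11801886607375192
4.825 [ 0.41799676 -0.14096362  0.16750308] [ 0.07732645 -0.0979153   0.19082344] [-0.74958433  0.09142755  2.12039887  0.42682553  0.79514955  0.24759398]
163 [ 0.44714847 -0.1361075   0.0940066 ]
151 [ 0.44742144 -0.13113172  0.0946458 ]
```

View pics/pre.png

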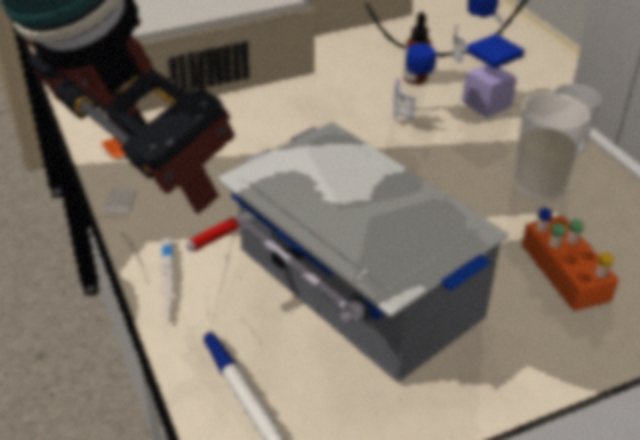

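The gripper hovers just above the sleeve, which is at (215,233) in the crop, and its way down is clear. Descending and gripping.

```bash
python3 - <<'E'
from h import *
t=np.radians(20)
p,qq=tcp(0,1,t)
print(servo_line(p,qq,rate=.1,contact_N=8)); f0=current_force(); print(f0,current_position()-p)
move_gripper(0.0)
print("gap",current_finger_gap(),current_grip_force(),current_force()-f0,current_clock(),current_position())
c=capture("side"); cv2.imwrite("pics/grip.png",cv2.resize(c["image"][150:310,200:460],None,fx=2.5,fy=2.5))
E
```

```text
False
[0.70491535 0.11431544 0.11822094] [ 0.00017237 -0.00020719  0.00041042]
gap 0.012320868306451528 29.998643696308136 [-1.1645853  -1.6461476  -0.96651235] 7.0 [ 0.45050567 -0.1311082   0.0731452 ]
```

View pics/grip.png

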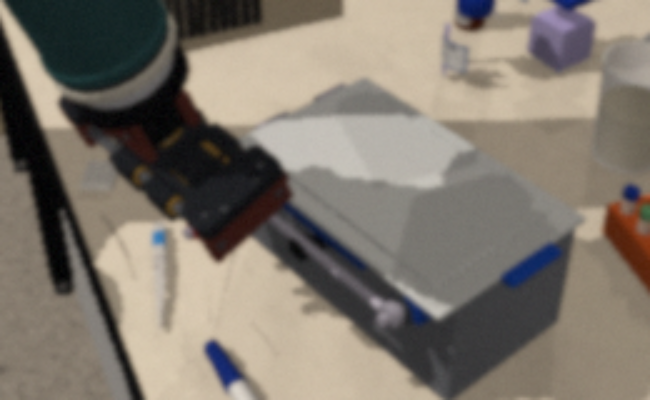

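Gap is 12.3 mm, so the sleeve is gripped, with little misalignment force. Now the swing, with force checks at each step.

```bash
python3 - <<'E'
from h import *
t=np.radians(20); ey=quat(YAW,t)[2]; ex=quat(YAW,t)[1]
for th in np.arange(.1,.81,.1):
    p,qq=tcp(th,1,t); hit=servo_line(p,qq,rate=.06,contact_N=25); f=current_force()
    print(round(th,2),hit,"fx,fy,fz",np.round([f@ex,f@ey,f[2]],1),round(current_finger_gap(),4),current_clock())
    if hit: break
c=capture("side"); cv2.imwrite("pics/mid.png",cv2.resize(c["image"][100:310,200:460],None,fx=2.5,fy=2.5))
E
```

```text
0.1 False fx,fy,fz [ 0.7 -1.8 -5.4] 0.0122 7.45
0.2 False fx,fy,fz [-1.2 -3.1 -2.3] 0.0123 7.85
0.3 False fx,fy,fz [-0.6 -4.4 -2.9] 0.0121 8.25
0.4 False fx,fy,fz [ 0.6 -5.3 -2.4] 0.0125 8.65
0.5 False fx,fy,fz [ 0.4 -5.7 -1.9] 0.012 9.05
0.6 False fx,fy,fz [-0.3 -5.9 -2.9] 0.0123 9.45
0.7 False fx,fy,fz [ 1.  -4.5 -3.8] 0.0122 9.85
0.8 False fx,fy,fz [ 1.5 -5.1 -5.2] 0.0121 10.25
```

View pics/mid.png

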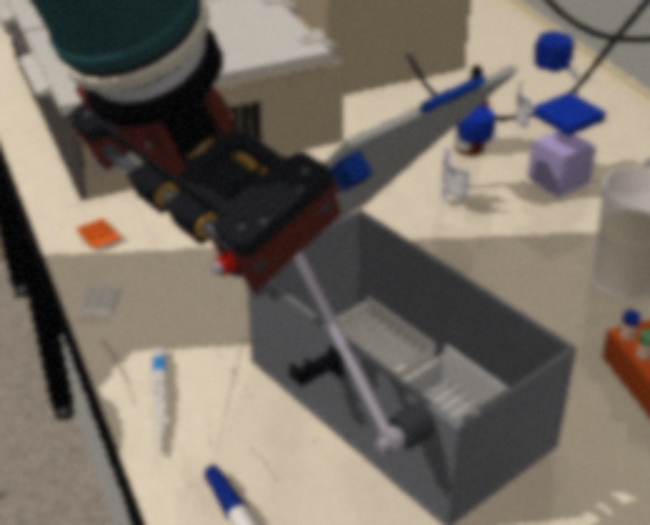

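The lid is up, with the rod rising from its pivot at (390,440) to the gripped sleeve at (230,262). Forces are low. Next: on to the end stop.

```bash
python3 - <<'E'
from h import *
t=np.radians(20); ey=quat(YAW,t)[2]; ex=quat(YAW,t)[1]
for th in (.87,.94,1.0,1.05,1.1,1.14,1.17):
    p,qq=tcp(th,1,t); hit=servo_line(p,qq,rate=.05,contact_N=15); f=current_force()
    print(round(th,2),hit,"fx,fy,fz",np.round([f@ex,f@ey,f[2]],1),round(current_finger_gap(),4),current_clock())
    if hit: break
c=capture("side"); cv2.imwrite("pics/end.png",cv2.resize(c["image"][100:310,200:460],None,fx=2.5,fy=2.5))
E
```

```text
0.87 False fx,fy,fz [ 1.7 -4.7 -4.4] 0.0126 10.6583
0.94 False fx,fy,fz [ 2.2 -5.2 -5.6] 0.0123 11.0167
1.0 False fx,fy,fz [ 1.6 -4.7 -3.6] 0.0122 11.35
1.05 False fx,fy,fz [ 2.3 -3.9 -4.9] 0.0119 11.65
1.1 False fx,fy,fz [ 2.3 -3.  -5.8] 0.012 11.95
1.14 False fx,fy,fz [ 1.9 -2.1 -3.8] 0.0123 12.2167
1.17 False fx,fy,fz [ 1.8 -2.4 -4.6] 0.0126 12.4667
```

View pics/end.png

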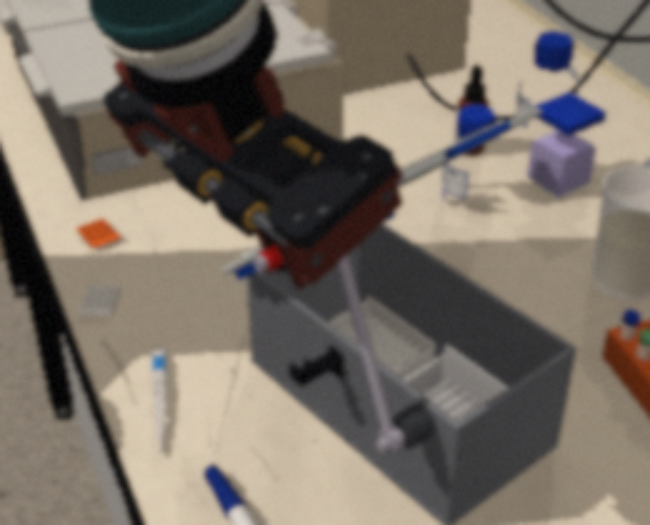

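The rod is near the stop and the rail is visible at (245,268). I check the lid angle before releasing.

```bash
cat >> h.py <<'E'
def lidangle(n="top"):
    c=capture(n); P=cloud(c,np.ones((400,640),bool)); _,ex,ey,_=quat(YAW,0)
    C=np.array([.574,-.168,0]); X=(P-C)@ex; Y=(P-C)@ey; Z=P[:,2]
    m=(X>-.05)&(X<.06)&(Y>-.06)&(Y<.10)&(Z>.125)&(Z<.33)
    if m.sum()<20: return c,m.sum()
    a=cv2.fitLine(np.stack([Y[m],Z[m]],1).astype(np.float32),cv2.DIST_HUBER,0,.01,.01).ravel()
    return c,m.sum(),np.arctan(-a[1]/a[0]),a
E
python3 - <<'E'
from h import *
print(lidangle("top")[1:],lidangle("side")[1:])
p,q=tcp(1.17,1,np.radians(20)); print(current_position()-p)
E
```

```text
(np.int64(6206), np.float32(0.75361097), array([ 0.7292227 , -0.6842764 ,  0.01844868,  0.20943487], dtype=float32)) (np.int64(310), np.float32(0.79822963), array([ 0.69797564, -0.7161215 , -0.04336567,  0.26071525], dtype=float32))
[-4.85674991e-05 -5.70881158e-05  1.93602265e-05]
```

Lid angle is about 0.75 to 0.80, so the pin is in the slot. Releasing and backing off.

```bash
python3 - <<'E'
from h import *
t=np.radians(20)
move_gripper(.05); sleep(.3); print(current_force(),lidangle("top")[1:3])
p,q=tcp(1.17,1,t,back=.09); print(servo_line(p,q,rate=.1,contact_N=20))
ex=quat(YAW,t)[1]
try: servo_line(p-ex*.06+[0,0,.08],q,rate=.15)
except PlanningError as e: print(e)
sleep(.5); c,*r=lidangle("top"); print(r,current_clock(),current_position())
c=capture("side"); cv2.imwrite("pics/fin.png",cv2.resize(c["image"][100:310,200:460],None,fx=2.5,fy=2.5))
E
```

```text
[ 0.30524919  0.53996329 -0.1563483 ] (np.int64(6206), np.float32(0.75547636))
False
[np.int64(6199), np.float32(0.75389636), array([ 0.7290274 , -0.6844845 ,  0.01853299,  0.20937152], dtype=float32)] 16.1333 [ 0.38996816 -0.24454207  0.37576187]
```

View pics/fin.png

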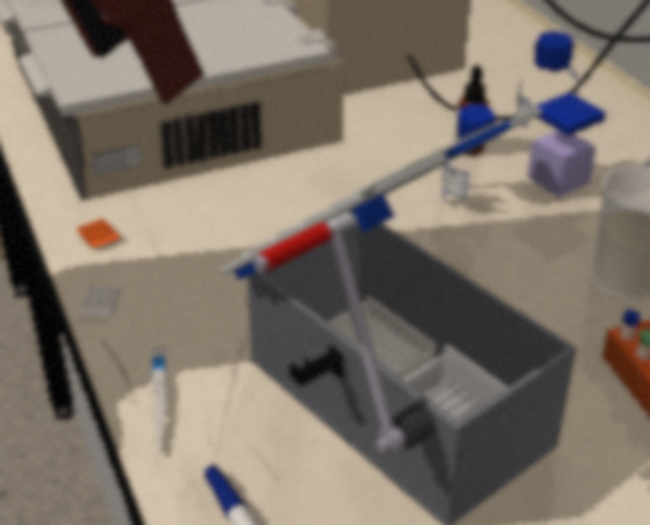

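The lid stands on the rod with the red sleeve at (295,245). The pin is behind it, beside the blue end stop at (372,212), and the gripper is clear.

```bash
python3 -c "
from bench import *
print(close_job())"
```

```text
the job is handed in; nothing more can be done
None
```

The lid is propped open at about 0.75 rad with the rod's pin in the slot, the gripper has let go and backed clear, and the job was handed in at about 16 s of the 38 s allowed.

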